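# Hang the washed hopper wheel on the high hook

## Task

Lift the spoked stirring wheel out of its drying rack by the rim and hang the rim over both prongs of the high J-hook, feeling for the prongs because the hook's height is set by hand. With its weight on the prongs, slide the wheel back under the two retaining lips until it is fully home against the stops, then let go; be gentle, never forcing or dropping it on the hook with more than 25 N, and leave the tin, the cup and the jar where they are.

Things in the scene. Friction and masses are not known exactly. Their poses are not given: they have to be found in the camera images.
- wheel: Loose aluminium wheel, upright in the rack, 0.3-0.55 kg. Rim: outer dia 190 mm, inner dia 166 (12 deep radially), 14 wide along the axle. Hub dia 32, 20 long; three round spokes 8 thick, one straight up. Origin: hub centre, about 105 mm above the counter at the start. Own x = axle (level), z = along the spoke that is up.
- rim_top (a point): Top of the rim where the upright spoke meets it, on the outer face, mid-width; 95 mm from the hub centre, 200 mm above the counter at the start. Grip the rim here from above, one finger on each flat side (closing along the axle, 14 mm); the fingers may straddle the spoke.
- rack: White plastic drying rack, fixed: base 110 x 170 x 12 mm, four steel pins 8 thick and up to 92 mm high hold the wheel upright with 2.5 mm play each side; two low chocks stop it rolling. Origin: underside centre, on the counter under the wheel; the axle lies along its x. The wheel leaves straight up.
- stand: Dark steel hook stand, fixed. Origin: on the counter under the home place. x points from the open prong tips to the post (75 mm behind the origin), y across. A head on the telescopic post has two level J-prongs, 10 mm round bars along x at y = +-40 mm. Their axis is 240 to 276 mm above the counter: set by hand, held firmly, NOT measured, to be felt or seen.
- tips (a point): On the counter under the prongs' upturned tips, x = -60 mm of the stand. Tips rise to 25 mm above the prongs' axis. Pass the rim over them from in front: with the wheel centre 243 mm above the counter they pass under the rim and clear of the spokes at any hook height. From 11 mm behind this point to the lips the prongs are open on top. Resting on both, wheel centre is 67 mm below their axis.
- lips (a point): On the counter under the front edges of the retaining lips, x = -8 mm of the stand. A lip 14 mm wide is over each prong, underside 28 mm above the prongs' axis (6 mm over a resting rim; screws to 44). Back stops face forward at x = +10: home is wheel centre at x = +3 mm. Stops and prongs are hard: meet them at 10 mm/s or less. Between the prongs is finger room back to a crossbar at x = 66.
- tin: White tin, loose, 64 mm diameter, 75 mm high; origin under its centre. Leave it alone.
- sample_cup: Grey open cup, loose, 60 mm rim diameter, 60 mm high; origin under its centre. Leave it alone.
- sweet_jar: Amber glass jar with steel lid, 70 mm diameter, 110 mm high, loose; origin under its centre. Leave it alone.
Mind the look-alikes: they are no part of the job. Of the things that look like the rack, the smaller one is meant. There is more than one size of the wheel; the one meant has the size given above.

How it is judged:
By the outcome, as a careful person would: the job done as asked, in the order asked, and still so for the second after the job is handed in, with the robot touching nothing.
It also fails if it takes over 72 s, if anything falls off the work surface, if the arm or the gripper's body presses on something with over 40 N, if the wrist force passes 120 N, or if a joint passes its speed limit or range.

## Robot

A 7-joint arm with a two-finger parallel gripper is mounted at the origin on the work surface. World frame = base frame: x ahead of the robot, y to its left, z up, the work surface at z = 0. Lengths are in mm, angles in rad, forces in N, time in s.
With the tool pointing down it reaches from about 350 to 900 mm from the base axis. Payload 19.9 kg.
Tool frame: the origin (TCP) lies at the very end of the fingers, on their centre line; the grasp point (between the pads) lies 19 mm behind it; z points along the fingers, y is the direction in which the jaws open and shut (so a half turn about z gives the same grasp; the last joint's range is limited). The gripper opens to 85 mm and grips with 20 to 120 N. Pads are 22 mm wide; open, the fingers measure 114 mm over their backs; the gripper's body (76 mm by 85 mm) begins 54 mm behind the grasp point. The pads swing forward as they close: fully open they stand 13 mm farther back than shut.
Start: joints at [-1.198, 0.417, -0.01, 1.614, 0.005, 1.111, -0.053], TCP at [251.867, 571.983, 231.26] pointing down, gripper open.
Joint ranges: [-2.81, 2.81], [-0.39, 2.02], [-1.27, 1.25], [0.06, 2.57], [-1.19, 4.33], [0.19, 2], [-2.82, 2.82]. Speed limits (rad/s): [1.89, 1.89, 2.39, 2.39, 3.01, 3.01, 3.01].

## Interface

Orientations are given as [roll, pitch, yaw] about the fixed x, y, z axes, in that order (R = Rz(yaw) Ry(pitch) Rx(roll)).
In Python, from plant import r gives the robot as it stands. The module is installed in compiled form; this text tells all that it offers.
- The arm moves only by the shell command python3 -m pendant 'ROWS' [FORCE]. ROWS is JSON, a list of rows, each a list of 7 numbers: the turn, a rotation vector about the tool's x, y, z in rad, then the shift along the tool's x, y, z in m, then the finger opening in m, from 0 to 0.0854. In form: [[rx, ry, rz, tx, ty, tz, fingers], ...]. A call has 1 to 12 rows; each row is the pose to reach, as a shift and turn from the pose measured when the call began, along the tool's axes at that moment; what a row does not reach only later rows make up. A row lasts 1/12 s, in which the tool goes at most 41.7 mm and 7.16 degrees, less where a joint would pass 70% of its speed; a pose out of reach is approached as far as the arm can. A call with a gripper value outside its range is refused whole. The fingers move at their own pace and stop on an object; FORCE is the grip in N (left out, the last holds). Time passes only in rows, so rows that repeat a pose let the fingers close. It gives the time, the measured TCP pose, the force and the opening at its end, in the units of the state.
- r.observe(): the state, without advancing time (a new reading comes with each control period).
- r.grab_frame(name): name is "scene" or "top"; returns the picture (384x512x3 uint8, blue, green, red); there is no depth.
- r.camera_model(name): a dict with "camera_matrix" (3x3 intrinsics, pixels), "eye" and "orientation" of the camera in the world. Camera axes: x right, y down, z forward; pixel columns grow to the right and rows downward; lengths in mm; the calibration is good to about 2 mm. A picture is of the moment at which its call begins. camera_model takes no time and is no camera call.
- r.close_job(): hands the job in, once; it reports no verdict.
Trained networks look in the newest picture that a camera, given by its name, has taken for a name from the list of things; names that differ only in an ending like _2 or _b are one class to them, and where a whole thing is asked for, a point or a joint stands for the part that bears it (a point fixed in the world has none). Each returns a list of dicts, best first, with "confidence" (0 to 1); they miss things now and then, are a little off and sometimes report something else, mostly with a low value. They report only what shows in the picture. A call takes as long as a camera call. They do not tell look-alikes from the thing itself.
- r.search_frame(camera, label): "at" ([column, row] in pixels, amid what is visible of it).
The state is a dict: "t": time; "joint_positions": joint angles; "dq": joint speeds; "effort": joint torques, N m; "position": TCP position; "tcp_rot": TCP orientation; "wrist_force": force on the tool from outside, world axes, zero at the start; "torque": the same for the moment, N m; "finger_gap": opening from 0.0 (shut) to 1.0 (fully open).
Only numpy, scipy, OpenCV 4.12 (cv2) and the standard library are available. Lean on these libraries where they do the work, as an engineer would, in place of code of your own. Each camera call takes 0.05 s, during which the arm holds its last target. There are 200 camera calls.

## Working session

There is one attempt and no reset: what is moved stays moved. The work goes in short steps, Python scripts to look and compute and a shell command to move; the robot and the scene stay as the last step left them, time stands still between calls to the robot, and variables do not carry over. Pictures are saved under pics/ and viewed, about 8 in all and at most 12, crops included, and the job is handed in when it is done.

```bash
mkdir -p pics
python3 - <<'E'
from plant import r
import cv2,numpy as np
s=r.observe();print(s)
for n in("scene","top"):
    im=r.grab_frame(n);cv2.imwrite(f"pics/{n}0.png",im)
    m=r.camera_model(n);print(n,m)
    for l in("wheel","rim_top","rack","stand","tin","sample_cup","sweet_jar"):
        print(n,l,[(np.round(d["at"]),round(d["confidence"],2)) for d in r.search_frame(n,l)])
a=cv2.imread("pics/scene0.png");b=cv2.imread("pics/top0.png")
E
```

```text
{'t': 0.0, 'joint_positions': array([-1.19752955,  0.41797716, -0.01032461,  1.61419735,  0.00468673,
        1.11070936, -0.05301958]), 'dq': array([-4.50197182e-04, -1.07744717e-03,  2.34155956e-03,  1.24458024e-03,
       -3.60478534e-04, -4.12700829e-05, -3.20612550e-04]), 'effort': array([ 3.99466580e-04, -8.64437342e+01,  6.79248199e-01, -4.34902740e+01,
        1.91398698e-02,  7.42629374e-03,  3.96972405e-05]), 'position': array([251.70894626, 571.67512242, 230.64844648]), 'tcp_rot': array([-3.14032768e+00,  7.30451898e-05,  2.72682853e+00]), 'wrist_force': array([ 0.12875894, -0.259773  ,  0.04509338]), 'torque': array([ 0.02480583, -0.00125276,  0.03078692]), 'finger_gap': 1.0019945445826948}
scene {'camera_matrix': array([[415.01334734,   0.        , 251.30731926],
       [  0.        , 415.01334734, 195.7041191 ],
       [  0.        ,   0.        ,   1.        ]]), 'eye': array([991.39327926, 207.80130449, 851.80740635]), 'orientation': array([-2.45813118, -0.00656301,  2.10611586])}
scene wheel [(array([199., 205.]), 0.64), (array([ 90., 179.]), 0.63)]
scene rim_top [(a
[... 336 characters left out ...]
.92931843,   0.        , 258.89858355],
       [  0.        , 397.92931843, 189.73476384],
       [  0.        ,   0.        ,   1.        ]]), 'eye': array([ 238.53892728,  -92.75611715, 1231.07520394]), 'orientation': array([-2.88839387,  0.00497129, -1.62766296])}
top wheel [(array([283., 179.]), 0.77), (array([372., 148.]), 0.59)]
top rim_top [(array([370., 148.]), 0.64), (array([287., 176.]), 0.59)]
top rack [(array([287., 190.]), 0.88), (array([295., 260.]), 0.62)]
top stand [(array([139., 176.]), 0.66)]
top tin [(array([230., 199.]), 0.64), (array([139., 179.]), 0.53), (array([287., 194.]), 0.44)]
top sample_cup [(array([222., 236.]), 0.84)]
top sweet_jar [(array([223., 157.]), 0.66)]
```

View pics/scene0.png

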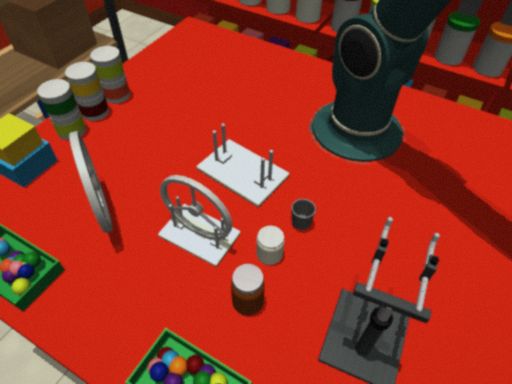

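View pics/top0.png

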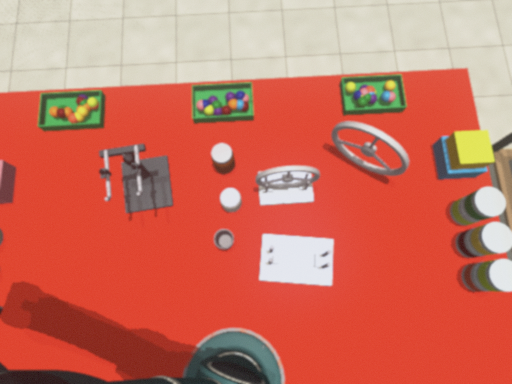

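The scene shows the wheel in the small white rack at scene (199,205) / top (287,178). The look-alikes are a larger wheel at scene (90,179) / top (371,148) and a larger empty rack at scene (244,173) / top (297,260). The stand is at scene (380,310) / top (135,175), with its tips toward the robot. I choose the wheel in the small rack and will check it in a crop.

```bash
cat > h.py <<'E'
from plant import r
import cv2,numpy as np
from scipy.spatial.transform import Rotation as Ro
from scipy.optimize import least_squares
def cam(n):
    m=r.camera_model(n);return np.array(m["camera_matrix"]),np.array(m["eye"]),Ro.from_euler("xyz",m["orientation"]).as_matrix()
def proj(n,P):
    K,e,R=cam(n);q=(np.atleast_2d(P)-e)@R@K.T;return q[:,:2]/q[:,2:]
def plane(n,uv,z):
    K,e,R=cam(n);d=R@np.linalg.inv(K)@np.array([uv[0],uv[1],1.]);return e+d*(z-e[2])/d[2]
def tri(a,b):
    f=lambda P:np.r_[proj("scene",P)[0]-a,proj("top",P)[0]-b]
    s=least_squares(f,[400,0,150.]);return s.x.round(1),s.fun.round(1)
E
python3 - <<'E'
from h import *
a=cv2.imread("pics/scene0.png");b=cv2.imread("pics/top0.png")
def crop(im,x,y,w,h):return cv2.resize(im[y:y+h,x:x+w],(400,300),interpolation=cv2.INTER_CUBIC)
o=np.vstack([np.hstack([crop(a,150,165,100,105*3//4+24),crop(a,310,210,140,175)]),np.hstack([crop(b,240,155,100,75),crop(b,90,140,100,75)])])
o[::50]=o[::50]//2+60;o[:,::50]=o[:,::50]//2+60
cv2.imwrite("pics/crops.png",o)
for n,uv in(("scene",(199,205)),("top",(287,178))):print(plane(n,uv,105))
print(tri((199,205),(287,178)))
E
```

```text
[ 550.54213047 -186.43031361  105.        ]
[ 560.58776391 -188.36136516  105.        ]
(array([ 556.2, -184.2,  113.4]), array([-1. , -0.2, -1.1,  0.7]))
```

View pics/crops.png

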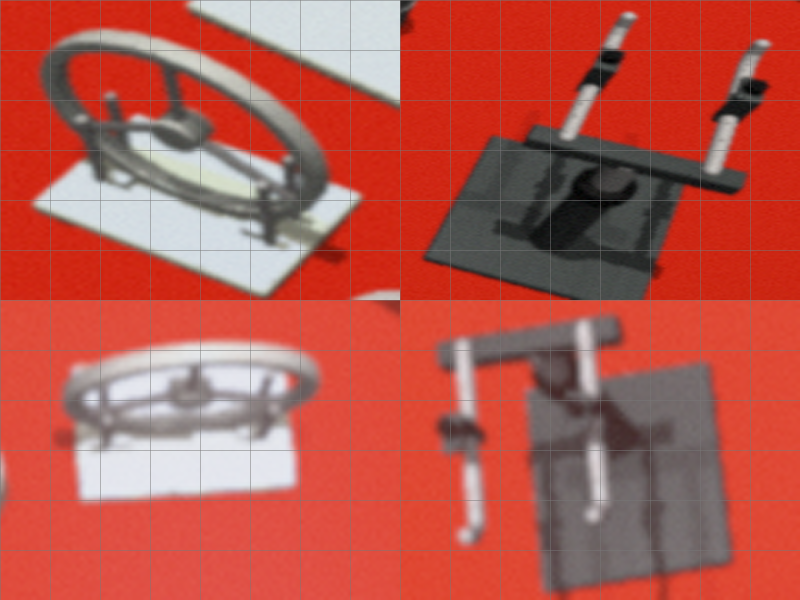

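Run:
```python
from h import *
S=lambda x,y:(310+(x-400)*.35,210+y*175/300); T=lambda x,y:(90+(x-400)*.25,140+(y-300)*.25)
print("tip+y",tri(S(763,44),T(466,537)),"tip-y",tri(S(629,17),T(592,515)))
print("root+y",tri(S(713,172),T(463,345)),"root-y",tri(S(568,137),T(583,325)))
print("lip+y",tri(S(742,105),T(461,431)))
print("hub",tri((150+185*.25,165+128*.34),(240+190*.25,155+92*.25)))
print("rimtop",tri((150+165*.25,165+50*.34),(240+190*.25,155+52*.25)))
for n,c in(("scene",[(158,234.7),(216.2,266),(240.5,231.3)]),("top",[(260,205),(314.2,201.5)])):
    for q in c:print(n,plane(n,q,12 if n=="top" else 6).round(1))
```

```text
tip+y (array([487.2, 282.4, 259.8]), array([-0.3, -0. , -0.5,  0.1])) tip-y (array([496.7, 202.7, 260.4]), array([-0.1, -0. , -0.2,  0.1]))
root+y (array([623.4, 298.5, 238.7]), array([-0.5, -0. , -0.8,  0.2])) root-y (array([632.1, 218.2, 240.5]), array([-0.4, -0. , -0.6,  0.2]))
lip+y (array([558.6, 290.9, 254.8]), array([-0.5, -0. , -0.8,  0.2]))
hub (array([ 560.5, -188.6,  101.9]), array([-0.4, -0.1, -0.5,  0.3]))
rimtop (array([ 563.3, -185.6,  197.4]), array([ 0.5,  0.1,  0.6, -0.4]))
scene [ 618.6 -271.3    6. ]
scene [ 617.8 -101.5    6. ]
scene [ 506.7 -104.1    6. ]
top [ 504.3 -105.3   12. ]
top [ 505.7 -275.7   12. ]
```

```bash
python3 -m pendant '[[0,0,0,0,0,-0.04,0.05],[0,0,0,0,0,-0.075,0.05],[0,0,0.3,-0.59,-0.571,-0.075,0.05],[0,0,0.6,-0.59,-0.571,-0.075,0.05],[0,0,0.9,-0.59,-0.571,-0.075,0.05],[0,0,1.15,-0.59,-0.571,-0.075,0.05],[0,0,1.15,-0.59,-0.571,-0.075,0.05],[0,0,1.15,-0.59,-0.571,-0.075,0.05],[0,0,1.15,-0.59,-0.571,-0.075,0.05],[0,0,1.15,-0.59,-0.571,-0.075,0.05],[0,0,1.15,-0.59,-0.571,-0.075,0.05],[0,0,1.15,-0.59,-0.571,-0.075,0.05]]' 20
cat >> h.py <<'E'
def go(target,yaw):
    s=r.observe();R=Ro.from_euler("xyz",s["tcp_rot"]);Rt=Ro.from_euler("xyz",[np.pi,0,yaw])
    print("t",round(s["t"],2),"pos",s["position"].round(1),"rot",s["tcp_rot"].round(4),"F",s["wrist_force"].round(2),"gap",round(s["finger_gap"]*85.4,1))
    print("turn",(R.inv()*Rt).as_rotvec().round(4),"shift mm",R.inv().apply(np.array(target)-s["position"]).round(2))
E
python3 -c "
from h import *
go([561.5,-188,306],1.574)"
```

```text
t: 1.8
position: [409.4, 184.2, 306.6]
tcp_rot: [3.141, -0.001, 1.569]
wrist_force: [1.6, 0.5, 0.5]
finger_gap: 0.586
t 1.8 pos [409.4 184.2 306.6] rot [ 3.1411e+00 -7.0000e-04  1.5687e+00] F [1.6  0.46 0.52] gap 50.0
turn [ 0.0004 -0.0007 -0.0053] shift mm [-371.86  152.91    0.41]
```

```bash
python3 -m pendant '[[0,0,-0.005,-0.372,0.153,0,0.05],[0,0,-0.005,-0.372,0.153,0,0.05],[0,0,-0.005,-0.372,0.153,0,0.05],[0,0,-0.005,-0.372,0.153,0,0.05],[0,0,-0.005,-0.372,0.153,0,0.05],[0,0,-0.005,-0.372,0.153,0,0.05],[0,0,-0.005,-0.372,0.153,0,0.05],[0,0,-0.005,-0.372,0.153,0,0.05],[0,0,-0.005,-0.372,0.153,0.01,0.05],[0,0,-0.005,-0.372,0.153,0.03,0.05],[0,0,-0.005,-0.372,0.153,0.06,0.05],[0,0,-0.005,-0.372,0.153,0.06,0.05]]'
python3 - <<'E'
from h import *
go([561.5,-188,175],1.574)
a=r.grab_frame("scene");b=r.grab_frame("top")
# overlay predicted wheel outer circle, centre (561.5,-188,105) both faces
t=np.linspace(0,2*np.pi,60)
def ov(n,im,x0,y0,w,h,k):
    o=cv2.resize(im[y0:y0+h,x0:x0+w],None,fx=k,fy=k,interpolation=cv2.INTER_CUBIC)
    for dx in(-7,7):
        for rad in (95,):
            P=np.c_[561.5+dx+0*t,-188+rad*np.cos(t),105+rad*np.sin(t)]
            cv2.polylines(o,[((proj(n,P)-[x0,y0]+.5)*k).astype(int)],True,(255,0,0),1)
    p=(proj(n,[[561.5,-188,200]])-[x0,y0]+.5)*k;cv2.circle(o,tuple(p[0].astype(int)),3,(0,255,0),-1)
    return o
o=np.hstack([ov("scene",a,140,150,100,120,4),ov("top",b,235,125,100,120,4)])
cv2.imwrite("pics/pre.png",o)
E
```

```text
t: 2.8
position: [559.6, -188.9, 241.5]
tcp_rot: [-3.135, -0.001, 1.571]
wrist_force: [-1.2, 2.6, -1.1]
finger_gap: 0.587
t 2.8 pos [ 559.6 -188.9  241.5] rot [-3.1352e+00 -1.1000e-03  1.5711e+00] F [-1.2   2.6  -1.11] gap 50.2
turn [-0.0063 -0.0011 -0.0029] shift mm [ 0.87  2.33 66.48]
```

View pics/pre.png

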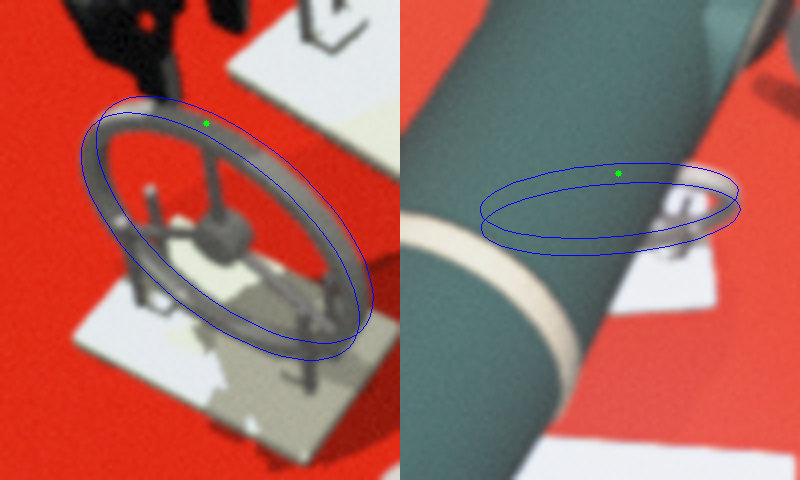

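The crop shows the 190 mm circle overlay matching the wheel's rim in both views. The wheel in the small rack is therefore the right size, with rim_top at crop (206,123), which is scene (191,181).

```bash
python3 -c "
from h import *
print((proj('scene',[[590,-189,241],[529,-189,241]])-[140,150])*4)"
python3 -m pendant '[[-0.006,-0.001,-0.003,0.001,0.002,0.02,0.05],[-0.006,-0.001,-0.003,0.001,0.002,0.04,0.05],[-0.006,-0.001,-0.003,0.001,0.002,0.055,0.05],[-0.006,-0.001,-0.003,0.001,0.002,0.063,0.05],[-0.006,-0.001,-0.003,0.001,0.002,0.066,0.05],[-0.006,-0.001,-0.003,0.001,0.002,0.066,0.05],[-0.006,-0.001,-0.003,0.001,0.002,0.066,0.03],[-0.006,-0.001,-0.003,0.001,0.002,0.066,0.022]]'
```

```text
[[160.27630238 102.71101616]
 [232.0351427   26.82953727]]
t: 3.57
position: [563.8, -186.5, 181.8]
tcp_rot: [3.135, 0.0, 1.577]
wrist_force: [0.3, 1.0, -0.0]
finger_gap: 0.313
```

```bash
python3 -m pendant '[[0,0,0,0,0,0.003,0.022],[0,0,0,0,0,0.005,0.022],[0,0,0,0,0,0.005,0.022]]'; python3 -c "
from h import *
go([561.5,-188,176],1.574)"
```

```text
t: 3.82
position: [563.8, -186.4, 176.6]
tcp_rot: [3.135, -0.0, 1.577]
wrist_force: [0.3, 1.0, 0.2]
finger_gap: 0.256
t 3.82 pos [ 563.8 -186.4  176.6] rot [ 3.1352 -0.      1.5772] F [0.26 1.01 0.18] gap 21.9
turn [ 0.0064 -0.      0.0032] shift mm [-1.58 -2.3   0.58]
```

```bash
python3 -m pendant '[[0.006,0,0.003,-0.0015,-0.002,0.0,0.022],[0.006,0,0.003,-0.0015,-0.002,0.0,0.022],[0.006,0,0.003,-0.0015,-0.002,0.0,0.008],[0.006,0,0.003,-0.0015,-0.002,0.0,0.008],[0.006,0,0.003,-0.0015,-0.002,0.0,0.008],[0.006,0,0.003,-0.0015,-0.002,0.0,0.008]]' 25; python3 -c "
from h import *
go([561.5,-188,176],1.574)"
```

```text
t: 4.32
position: [561.9, -188.0, 176.7]
tcp_rot: [3.141, 0.0, 1.574]
wrist_force: [-0.1, 0.2, 1.7]
finger_gap: 0.153
t 4.32 pos [ 561.9 -188.   176.7] rot [3.1411e+00 1.0000e-04 1.5742e+00] F [-0.05  0.24  1.73] gap 13.1
turn [0.0005 0.0001 0.0002] shift mm [-0.02 -0.36  0.67]
```

```bash
python3 -m pendant '[[0,0,0,0,0,0,0.008],[0,0,0,0,0,-0.004,0.008],[0,0,0,0,0,-0.012,0.008],[0,0,0,0,0,-0.025,0.008],[0,0,0,0,0,-0.04,0.008],[0,0,0,0,0,-0.055,0.008],[0,0,0,0,0,-0.075,0.008],[0,0,0,0,0,-0.095,0.008],[0,0,0,0,0,-0.115,0.008],[0,0,0,0,0,-0.13,0.008],[0,0,0,0,0,-0.138,0.008],[0,0,0,0,0,-0.138,0.008]]' 50; python3 -c "
from h import *
go([440,-188,314.7],1.574)"
```

```text
t: 5.32
position: [562.2, -188.3, 316.9]
tcp_rot: [3.138, 0.0, 1.574]
wrist_force: [0.2, 0.2, -3.5]
finger_gap: 0.149
t 5.32 pos [ 562.2 -188.3  316.9] rot [3.1382e+00 4.0000e-04 1.5741e+00] F [ 0.24  0.19 -3.46] gap 12.7
turn [0.0034 0.0004 0.0001] shift mm [   0.69 -122.21    1.82]
```

```bash
python3 -m pendant '[[0,0,0,0.005,-0.005,0.001,0.008],[0,0,0,0.015,-0.015,0.001,0.008],[0,0,0,0.03,-0.03,0.001,0.008],[0,0,0,0.05,-0.05,0.001,0.008],[0,0,0,0.075,-0.075,0.001,0.008],[0,0,0,0.1,-0.095,0.001,0.008],[0,0,0,0.13,-0.11,0.001,0.008],[0,0,-0.02,0.165,-0.115,0.001,0.008],[0,0,-0.04,0.2,-0.115,0.001,0.008],[0,0,-0.06,0.235,-0.115,0.001,0.008],[0,0,-0.08,0.27,-0.115,0.001,0.008],[0,0,-0.1,0.30,-0.115,0.001,0.008]]'; python3 -c "
from h import *
go([450,237.5,314.7],1.688)"
```

```text
t: 6.32
position: [444.9, 113.7, 314.6]
tcp_rot: [3.139, 0.001, 1.676]
wrist_force: [1.1, -0.7, -2.5]
finger_gap: 0.155
t 6.32 pos [444.9 113.7 314.6] rot [3.1392e+00 6.0000e-04 1.6765e+00] F [ 1.14 -0.72 -2.5 ] gap 13.2
turn [ 0.0024  0.0007 -0.0115] shift mm [ 1.2258e+02  1.8170e+01 -1.2000e-01]
```

```bash
python3 -m pendant '[[0.002,0,-0.011,0.03,0.004,0,0.008],[0.002,0,-0.011,0.06,0.008,0,0.008],[0.002,0,-0.011,0.085,0.012,0,0.008],[0.002,0,-0.011,0.105,0.015,0,0.008],[0.002,0,-0.011,0.118,0.017,0,0.008],[0.002,0,-0.011,0.122,0.018,0,0.008],[0.002,0,-0.011,0.122,0.018,0,0.008],[0.002,0,-0.011,0.122,0.018,0,0.008]]'
python3 - <<'E'
from h import *
go([450,237.5,314.7],1.688)
a=r.grab_frame("scene");b=r.grab_frame("top")
psi=.117;c=np.array([551.6,249.5]);ux=np.array([np.cos(psi),np.sin(psi)]);uy=np.array([-ux[1],ux[0]])
W=lambda x,y,z:np.r_[c+x*ux+y*uy,z]
t=np.linspace(0,2*np.pi,60);H=240
p=r.observe()["position"]
def ov(n,im,x0,y0,w,h,k):
    o=cv2.resize(im[y0:y0+h,x0:x0+w],None,fx=k,fy=k,interpolation=cv2.INTER_CUBIC)
    px=lambda P:((proj(n,P)-[x0,y0]+.5)*k).astype(int)
    for s in(-40,40):
        cv2.polylines(o,[px([W(66,s,H),W(-60,s,H),W(-60,s,H+25)])],False,(255,0,0),1)
        cv2.polylines(o,[px([W(-8,s-7,H+28),W(-8,s+7,H+28)])],False,(0,255,0),1)
    for dx in(-7,7):
        P=[np.r_[p[:2]+dx*ux+95*np.cos(q)*uy,p[2]-71.7+95*np.sin(q)] for q in t]
        cv2.polylines(o,[px(P)],True,(255,255,0),1)
    return o
o=np.hstack([ov("scene",a,330,150,130,190,3),ov("top",b,75,120,130,190,3)])
cv2.imwrite("pics/front.png",o);cv2.imwrite("pics/front_scene.png",a)
E
```

```text
t: 6.98
position: [449.9, 235.7, 314.3]
tcp_rot: [3.142, 0.001, 1.686]
wrist_force: [0.5, -0.2, -2.8]
finger_gap: 0.153
t 6.98 pos [449.9 235.7 314.3] rot [3.1416e+00 1.3000e-03 1.6864e+00] F [ 0.49 -0.25 -2.75] gap 13.0
turn [ 0.      0.0013 -0.0016] shift mm [ 1.82  0.3  -0.39]
```

View pics/front.png

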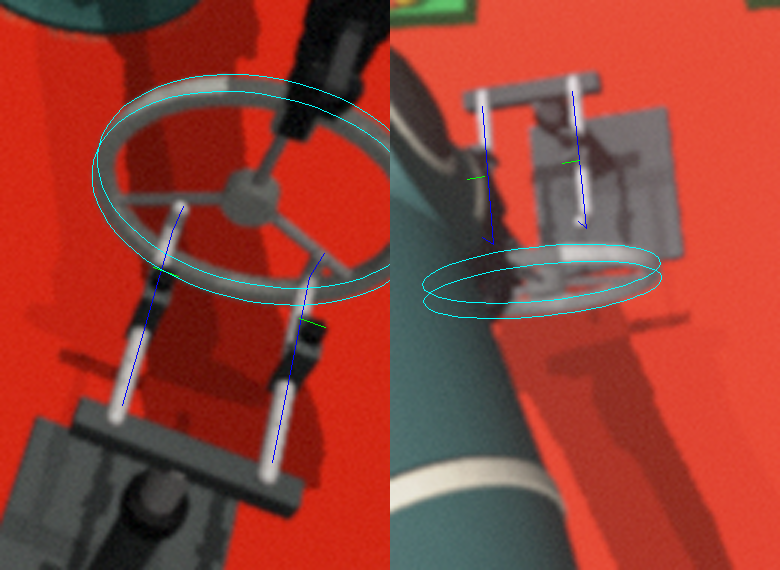

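The wheel overlay follows the real wheel, gripped and in front of the tips. The stand overlay is a few mm off: the real left tip is at crop (181,207) in scene and (582,222) in top. I'll refine the stand from the unobstructed first pictures.

Run:
```python
import cv2,numpy as np
a=cv2.imread("pics/scene0.png");b=cv2.imread("pics/top0.png")
def c(im,x0,y0,w,h,k):
    o=cv2.resize(im[y0:y0+h,x0:x0+w],None,fx=k,fy=k,interpolation=cv2.INTER_LANCZOS4)
    for i in range(0,w,10):
        o[:,i*k]=o[:,i*k]//2+80;cv2.putText(o,str(x0+i),(i*k+1,9),0,.33,(255,255,255))
    for i in range(0,h,10):
        o[i*k]=o[i*k]//2+80;cv2.putText(o,str(y0+i),(0,i*k+9),0,.33,(255,255,255))
    return o
o=np.hstack([c(a,350,210,100,120,5),cv2.resize(c(b,98,142,50,65,9),(300,0) if 0 else None,fx=.66,fy=.66) if 0 else np.zeros((600,0,3),np.uint8)])
p=c(b,98,142,50,65,6);q=np.zeros((600,300,3),np.uint8);q[:390]=p
cv2.imwrite("pics/stand.png",np.hstack([o,q]))
```

```text
(no output)
```

View pics/stand.png

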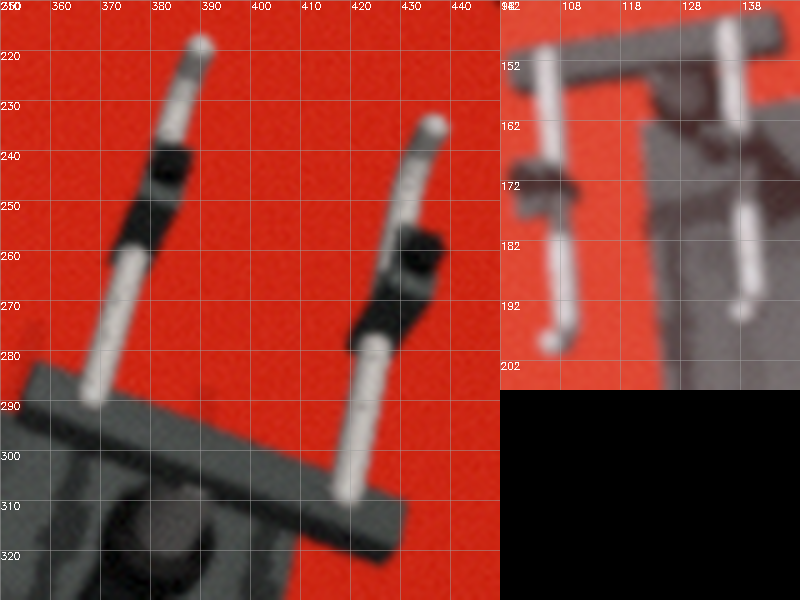

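Run:
```python
from h import *
def W(v,x,y,z):
    c,s=np.cos(v[2]),np.sin(v[2]);return [v[0]+c*x-s*y,v[1]+s*x+c*y,v[3]+z]
def f(v):
    P=[W(v,-60,40,23),W(v,-60,-40,23),W(v,v[4],40,0),W(v,v[4],-40,0)]
    return np.r_[(proj("scene",P)-[(436.5,235),(389.7,219),(419,309),(368,290.5)]).ravel(),(proj("top",P)-[(106.3,199),(138,193.5),(105,150.5),(135.5,145.5)]).ravel()]
s=least_squares(f,[552,250,.117,240,70],x_scale=[10,10,.1,10,10]);print(s.x.round(3));print(s.fun.round(1))
v=s.x
for nm,P in(("lip+40",W(v,-8,40,28)),("lip-40",W(v,-8,-40,28)),("stopbase",W(v,10,40,0)),("stopbase-",W(v,10,-40,0)),("bend+",W(v,-60,40,0))):print(nm,proj("scene",P)[0].round(1),proj("top",P)[0].round(1))
print("front",W(v,-100,0,0))
```

```text
[5.52394e+02 2.48425e+02 1.21000e-01 2.40547e+02 7.67620e+01]
[ 0.  -0.6 -0.  -0.1 -0.3  0.6  0.  -0.1 -0.3 -0.4 -0.1 -0.4  0.1  0.5
 -0.2  0.5]
lip+40 [433.  257.1] [103.6 178.4]
lip-40 [383.9 240.2] [135.2 173. ]
stopbase [425.5 274.5] [107.2 174.9]
stopbase- [377.4 257.4] [137.8 169.6]
bend+ [431.9 241.8] [109.4 200.7]
front [np.float64(453.12037732911705), np.float64(236.39241837268273), np.float64(240.54721219821755)]
```

```bash
python3 -c "
from h import *
go([522.6,244.8,314.7],1.6918)"
python3 -m pendant '[[0,0,-0.005,0,0.004,0,0.008],[0,0,-0.005,0,0.010,0,0.008],[0,0,-0.005,0,0.017,0,0.008],[0,0,-0.005,0,0.024,0,0.008],[0,0,-0.005,0,0.032,0,0.008],[0,0,-0.005,0,0.040,0,0.008],[0,0,-0.005,0,0.048,0,0.008],[0,0,-0.005,0,0.056,0,0.008],[0,0,-0.005,0,0.064,0,0.008],[0,0,-0.005,0,0.07,0,0.008],[0,0,-0.005,0,0.073,0,0.008],[0,0,-0.005,0,0.073,0,0.008]]'; python3 -c "
from h import *
go([522.6,244.8,314.7],1.6918)"
```

```text
t 7.08 pos [450.1 235.6 314.6] rot [3.1412e+00 8.0000e-04 1.6858e+00] F [ 0.35  0.14 -3.1 ] gap 12.8
turn [ 0.0004  0.0008 -0.006 ] shift mm [ 8.500e-01  7.312e+01 -4.000e-02]
t: 8.08
position: [523.1, 243.9, 314.5]
tcp_rot: [3.141, 0.001, 1.69]
wrist_force: [-0.4, -0.1, -3.1]
finger_gap: 0.151
t 8.08 pos [523.1 243.9 314.5] rot [3.1413e+00 1.1000e-03 1.6905e+00] F [-0.38 -0.15 -3.06] gap 12.9
turn [ 0.0003  0.0011 -0.0013] shift mm [ 0.97 -0.39 -0.23]
```

```bash
python3 -m pendant '[[0,0,-0.001,0.001,0,0.003,0.008],[0,0,-0.001,0.001,0,0.006,0.008],[0,0,-0.001,0.001,0,0.01,0.008],[0,0,-0.001,0.001,0,0.014,0.008],[0,0,-0.001,0.001,0,0.018,0.008],[0,0,-0.001,0.001,0,0.022,0.008],[0,0,-0.001,0.001,0,0.025,0.008],[0,0,-0.001,0.001,0,0.027,0.008],[0,0,-0.001,0.001,0,0.028,0.008],[0,0,-0.001,0.001,0,0.028,0.008]]'
for i in 1; do python3 -m pendant '[[0,0,0,0,0,0.0008,0.008],[0,0,0,0,0,0.0016,0.008],[0,0,0,0,0,0.0024,0.008],[0,0,0,0,0,0.0032,0.008],[0,0,0,0,0,0.004,0.008],[0,0,0,0,0,0.0048,0.008],[0,0,0,0,0,0.0056,0.008],[0,0,0,0,0,0.0064,0.008],[0,0,0,0,0,0.0072,0.008],[0,0,0,0,0,0.008,0.008],[0,0,0,0,0,0.0088,0.008],[0,0,0,0,0,0.0096,0.008]]'; done
```

```text
t: 8.92
position: [523.0, 244.8, 286.3]
tcp_rot: [3.141, 0.001, 1.692]
wrist_force: [-0.4, -0.3, -2.8]
finger_gap: 0.153
t: 9.92
position: [523.0, 244.8, 276.6]
tcp_rot: [3.142, 0.001, 1.692]
wrist_force: [0.2, -0.3, -3.7]
finger_gap: 0.152
```

```bash
python3 -m pendant '[[0,0,0,0,0,0.0008,0.008],[0,0,0,0,0,0.0016,0.008],[0,0,0,0,0,0.0024,0.008],[0,0,0,0,0,0.0032,0.008],[0,0,0,0,0,0.004,0.008],[0,0,0,0,0,0.0048,0.008],[0,0,0,0,0,0.0056,0.008],[0,0,0,0,0,0.0064,0.008],[0,0,0,0,0,0.0072,0.008],[0,0,0,0,0,0.008,0.008],[0,0,0,0,0,0.0088,0.008],[0,0,0,0,0,0.0096,0.008]]'
python3 - <<'E'
from h import *
go([522.6,244.8,250],1.6918)
a=r.grab_frame("scene")
cv2.imwrite("pics/low.png",cv2.resize(a[170:300,340:460],None,fx=4,fy=4,interpolation=cv2.INTER_CUBIC))
E
```

```text
t: 10.92
position: [523.0, 244.8, 266.9]
tcp_rot: [3.141, 0.001, 1.691]
wrist_force: [0.1, -0.9, -2.9]
finger_gap: 0.151
t 10.92 pos [523.  244.8 266.9] rot [3.1415e+00 1.2000e-03 1.6914e+00] F [ 0.06 -0.94 -2.93] gap 12.9
turn [ 0.0001  0.0012 -0.0004] shift mm [ 0.07 -0.37 16.93]
```

View pics/low.png

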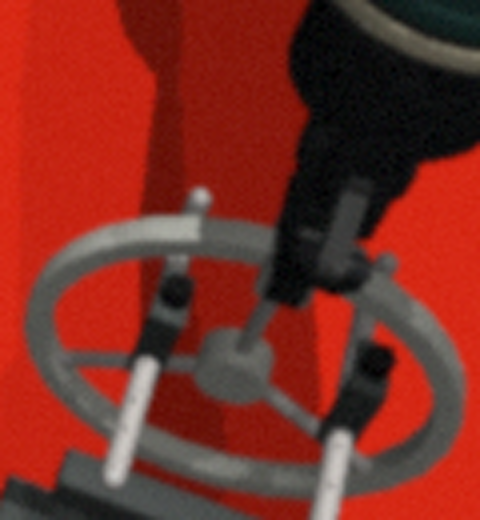

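The picture shows both tips (200,198) and (388,262) in front of the rim and the lips (175,290) and (375,360) behind it, so the rim is over the open part of the prongs.

```bash
python3 -m pendant '[[0,0,0,0,0,0.0008,0.008],[0,0,0,0,0,0.0016,0.008],[0,0,0,0,0,0.0024,0.008],[0,0,0,0,0,0.0032,0.008],[0,0,0,0,0,0.004,0.008],[0,0,0,0,0,0.0048,0.008],[0,0,0,0,0,0.0056,0.008],[0,0,0,0,0,0.0064,0.008],[0,0,0,0,0,0.0072,0.008],[0,0,0,0,0,0.008,0.008],[0,0,0,0,0,0.0088,0.008],[0,0,0,0,0,0.0096,0.008]]'
python3 -m pendant '[[0,0,0,0,0,0.0004,0.008],[0,0,0,0,0,0.0008,0.008],[0,0,0,0,0,0.0012,0.008],[0,0,0,0,0,0.0016,0.008],[0,0,0,0,0,0.002,0.008],[0,0,0,0,0,0.0024,0.008],[0,0,0,0,0,0.0028,0.008],[0,0,0,0,0,0.0032,0.008],[0,0,0,0,0,0.0036,0.008],[0,0,0,0,0,0.004,0.008]]'
python3 -m pendant '[[0,0,0,0,0,0.0004,0.008],[0,0,0,0,0,0.0008,0.008],[0,0,0,0,0,0.0012,0.008],[0,0,0,0,0,0.0016,0.008],[0,0,0,0,0,0.002,0.008],[0,0,0,0,0,0.0024,0.008],[0,0,0,0,0,0.0028,0.008]]'
```

```text
t: 11.97
position: [522.9, 244.7, 257.0]
tcp_rot: [-3.141, 0.001, 1.691]
wrist_force: [-0.0, -0.3, -3.1]
finger_gap: 0.152
t: 12.8
position: [522.9, 244.7, 253.0]
tcp_rot: [-3.142, 0.001, 1.691]
wrist_force: [-0.1, -0.5, -2.7]
finger_gap: 0.153
t: 13.38
position: [522.9, 244.7, 250.2]
tcp_rot: [-3.142, 0.001, 1.691]
wrist_force: [-1.4, -0.0, -2.3]
finger_gap: 0.153
```

```bash
python3 -m pendant '[[0,0,0,0,0,0.0004,0.008],[0,0,0,0,0,0.0008,0.008],[0,0,0,0,0,0.0012,0.008],[0,0,0,0,0,0.0015,0.008]]'
python3 -m pendant '[[0,0,0,0,0,0.0003,0.008],[0,0,0,0,0,0.0006,0.008],[0,0,0,0,0,0.0009,0.008],[0,0,0,0,0,0.0012,0.008]]'
```

```text
t: 13.72
position: [522.9, 244.7, 248.7]
tcp_rot: [-3.142, 0.001, 1.691]
wrist_force: [0.4, -0.1, -3.3]
finger_gap: 0.151
t: 14.05
position: [522.9, 244.7, 247.4]
tcp_rot: [-3.141, 0.001, 1.691]
wrist_force: [0.5, 0.5, -2.5]
finger_gap: 0.152
```

```bash
python3 -m pendant '[[0,0,0,0,0,0.0003,0.008],[0,0,0,0,0,0.0006,0.008],[0,0,0,0,0,0.0009,0.008],[0,0,0,0,0,0.0012,0.008]]'
```

```text
t: 14.38
position: [523.0, 244.8, 246.4]
tcp_rot: [3.141, 0.001, 1.691]
wrist_force: [-2.8, -1.1, 3.7]
finger_gap: 0.152
```

```bash
python3 -m pendant '[[0,0,0,0,0,0.0002,0.008],[0,0,0,0,0,0.0004,0.008],[0,0,0,0,0,0.0004,0.008]]'; python3 -c "
from h import *
s=r.observe();print(s['torque'].round(3));go([523,244.8,246],1.6918)"
```

```text
t: 14.63
position: [523.0, 244.8, 246.4]
tcp_rot: [3.141, 0.001, 1.691]
wrist_force: [-3.4, -1.5, 4.7]
finger_gap: 0.152
[-0.212  0.681  0.006]
t 14.63 pos [523.  244.8 246.4] rot [3.1412e+00 9.0000e-04 1.6915e+00] F [-3.41 -1.51  4.72] gap 12.9
turn [ 0.0004  0.0009 -0.0003] shift mm [-0.01 -0.04  0.36]
```

```bash
python3 -m pendant '[[0,0,0,0,0.0005,0.0002,0.008],[0,0,0,0,0.001,0.0003,0.008],[0,0,0,0,0.0015,0.0003,0.008],[0,0,0,0,0.002,0.0003,0.008],[0,0,0,0,0.0025,0.0003,0.008],[0,0,0,0,0.003,0.0003,0.008]]' 30;  python3 -c "
from h import *
s=r.observe();print(s['torque'].round(3));go([555.4,248.8,246],1.6918)"
```

```text
t: 15.13
position: [525.5, 245.4, 246.3]
tcp_rot: [-3.141, 0.001, 1.692]
wrist_force: [-7.9, -1.9, 8.7]
finger_gap: 0.151
[-0.316  1.811 -0.007]
t 15.13 pos [525.5 245.4 246.3] rot [-3.1410e+00  6.0000e-04  1.6918e+00] F [-7.92 -1.93  8.74] gap 12.9
turn [-0.0006  0.0006  0.    ] shift mm [-0.2  30.05  0.25]
```

```bash
python3 -m pendant '[[0,0,0,0,0,-0.0003,0.008],[0,0,0,0,0.0006,-0.0003,0.008],[0,0,0,0,0.0012,-0.0003,0.008],[0,0,0,0,0.0018,-0.0003,0.008],[0,0,0,0,0.0024,-0.0003,0.008],[0,0,0,0,0.003,-0.0003,0.008]]' 30;  python3 -c "
from h import *
s=r.observe();print(s['torque'].round(3));go([555.4,248.8,246],1.6918)"
```

```text
t: 15.63
position: [528.6, 245.7, 246.5]
tcp_rot: [-3.141, 0.001, 1.692]
wrist_force: [-0.0, -1.3, -0.7]
finger_gap: 0.151
[-0.103  0.227 -0.064]
t 15.63 pos [528.6 245.7 246.5] rot [-3.1410e+00  7.0000e-04  1.6917e+00] F [-0.01 -1.31 -0.7 ] gap 12.9
turn [-0.0006  0.0007 -0.0001] shift mm [-0.11 26.95  0.45]
```

```bash
python3 -m pendant '[[0,0,0,0,0.0006,0.0001,0.008],[0,0,0,0,0.0012,0.0001,0.008],[0,0,0,0,0.0018,0.0001,0.008],[0,0,0,0,0.0024,0.0001,0.008],[0,0,0,0,0.003,0.0001,0.008],[0,0,0,0,0.0036,0.0001,0.008],[0,0,0,0,0.0042,0.0001,0.008],[0,0,0,0,0.0048,0.0001,0.008]]' 30;  python3 -c "
from h import *
s=r.observe();print(s['torque'].round(3));go([555.4,248.8,246],1.6918)"
```

```text
t: 16.3
position: [533.4, 246.3, 246.4]
tcp_rot: [-3.141, 0.001, 1.692]
wrist_force: [-3.4, -0.5, 1.9]
finger_gap: 0.15
[-0.181  0.765 -0.007]
t 16.3 pos [533.4 246.3 246.4] rot [-3.1409e+00  7.0000e-04  1.6916e+00] F [-3.42 -0.46  1.86] gap 12.8
turn [-0.0007  0.0007 -0.0002] shift mm [-0.12 22.13  0.35]
```

```bash
python3 -m pendant '[[0,0,0,0,0.0006,0,0.008],[0,0,0,0,0.0012,0,0.008],[0,0,0,0,0.0018,0,0.008],[0,0,0,0,0.0024,0,0.008],[0,0,0,0,0.003,0,0.008],[0,0,0,0,0.0036,0,0.008],[0,0,0,0,0.0042,0,0.008],[0,0,0,0,0.0048,0,0.008],[0,0,0,0,0.0054,0,0.008],[0,0,0,0,0.006,0,0.008]]' 30;  python3 -c "
from h import *
s=r.observe();print(s['torque'].round(3));go([555.4,248.8,246],1.6918)"
```

```text
t: 17.13
position: [539.5, 247.0, 246.4]
tcp_rot: [-3.141, 0.001, 1.692]
wrist_force: [-3.4, -1.7, 1.8]
finger_gap: 0.153
[-0.192  0.746  0.007]
t 17.13 pos [539.5 247.  246.4] rot [-3.1410e+00  7.0000e-04  1.6918e+00] F [-3.44 -1.68  1.77] gap 13.1
turn [-0.0006  0.0007 -0.    ] shift mm [-0.15 16.05  0.39]
```

```bash
python3 -m pendant '[[0,0,0,0,0.0006,0,0.008],[0,0,0,0,0.0012,0,0.008],[0,0,0,0,0.0018,0,0.008],[0,0,0,0,0.0024,0,0.008],[0,0,0,0,0.003,0,0.008],[0,0,0,0,0.0036,0,0.008],[0,0,0,0,0.0042,0,0.008],[0,0,0,0,0.0048,0,0.008]]' 30;  python3 -c "
from h import *
s=r.observe();print(s['torque'].round(3));go([555.4,248.8,246],1.6918)"
```

```text
t: 17.8
position: [544.3, 247.6, 246.4]
tcp_rot: [-3.141, 0.001, 1.692]
wrist_force: [-3.3, -1.3, 3.2]
finger_gap: 0.155
[-0.332  0.818 -0.084]
t 17.8 pos [544.3 247.6 246.4] rot [-3.1410e+00  7.0000e-04  1.6917e+00] F [-3.31 -1.28  3.17] gap 13.2
turn [-0.0006  0.0007 -0.0001] shift mm [-0.11 11.19  0.41]
```

```bash
python3 -m pendant '[[0,0,0,0,0.0006,0,0.008],[0,0,0,0,0.0012,0,0.008],[0,0,0,0,0.0018,0,0.008],[0,0,0,0,0.0024,0,0.008],[0,0,0,0,0.003,0,0.008],[0,0,0,0,0.0036,0,0.008],[0,0,0,0,0.0042,0,0.008],[0,0,0,0,0.0048,0,0.008],[0,0,0,0,0.0054,0,0.008],[0,0,0,0,0.006,0,0.008]]' 30
```

```text
t: 18.63
position: [550.3, 248.3, 246.4]
tcp_rot: [-3.141, 0.001, 1.692]
wrist_force: [-2.9, -0.7, 2.5]
finger_gap: 0.149
```

```bash
python3 -m pendant '[[0,0,0,0,0.0004,0,0.008],[0,0,0,0,0.0008,0,0.008],[0,0,0,0,0.0012,0,0.008],[0,0,0,0,0.0016,0,0.008],[0,0,0,0,0.002,0,0.008]]'
```

```text
t: 19.05
position: [552.3, 248.5, 246.4]
tcp_rot: [-3.141, 0.001, 1.692]
wrist_force: [-3.1, -1.5, 2.4]
finger_gap: 0.152
```

```bash
python3 -m pendant '[[0,0,0,0,0.0003,0,0.008],[0,0,0,0,0.0006,0,0.008],[0,0,0,0,0.0009,0,0.008],[0,0,0,0,0.0012,0,0.008],[0,0,0,0,0.0015,0,0.008]]'
```

```text
t: 19.47
position: [553.8, 248.7, 246.4]
tcp_rot: [-3.141, 0.001, 1.692]
wrist_force: [-3.9, -0.0, 2.4]
finger_gap: 0.149
```

```bash
python3 -m pendant '[[0,0,0,0,0.0003,0,0.008],[0,0,0,0,0.0006,0,0.008],[0,0,0,0,0.0009,0,0.008],[0,0,0,0,0.0012,0,0.008]]'
```

```text
t: 19.8
position: [555.0, 248.9, 246.4]
tcp_rot: [-3.141, 0.001, 1.692]
wrist_force: [-5.5, -0.5, 3.5]
finger_gap: 0.152
```

```bash
python3 -m pendant '[[0,0,0,0,0.0003,0,0.008],[0,0,0,0,0.0006,0,0.008],[0,0,0,0,0.0009,0,0.008],[0,0,0,0,0.0012,0,0.008]]'
```

```text
t: 20.13
position: [555.3, 249.0, 246.3]
tcp_rot: [-3.139, 0.001, 1.692]
wrist_force: [-13.4, -3.1, 8.0]
finger_gap: 0.149
```

```bash
python3 -m pendant '[[0,0,0,0,0.0003,0,0.008],[0,0,0,0,0.0006,0,0.008],[0,0,0,0,0.0009,0,0.008]]'
```

```text
t: 20.38
position: [555.3, 249.0, 246.3]
tcp_rot: [-3.137, 0.001, 1.692]
wrist_force: [-15.2, -3.1, 10.5]
finger_gap: 0.151
```

```bash
python3 -c "
from h import *
s=r.observe();print(s['torque'].round(3))"
python3 -m pendant '[[0,0,0,0,0.000,-0.0002,0.008],[0,0,0,0,0,-0.0002,0.008]]'
python3 - <<'E'
from h import *
s=r.observe();print(s['torque'].round(3));go([555.4,248.8,246],1.6918)
a=r.grab_frame("scene");b=r.grab_frame("top")
o=np.hstack([cv2.resize(a[180:310,340:460],(480,520),interpolation=cv2.INTER_CUBIC),cv2.resize(b[130:260,80:160],(320,520),interpolation=cv2.INTER_CUBIC)])
cv2.imwrite("pics/home.png",o)
E
```

```text
[-0.809  3.218 -0.329]
t: 20.55
position: [555.1, 248.9, 246.4]
tcp_rot: [-3.136, 0.001, 1.691]
wrist_force: [-6.6, -1.8, 3.6]
finger_gap: 0.151
[-0.485  1.437 -0.213]
t 20.55 pos [555.1 248.9 246.4] rot [-3.1360e+00  8.0000e-04  1.6915e+00] F [-6.6  -1.76  3.63] gap 12.9
turn [-0.0056  0.0008 -0.0003] shift mm [-0.14  0.28  0.4 ]
```

View pics/home.png

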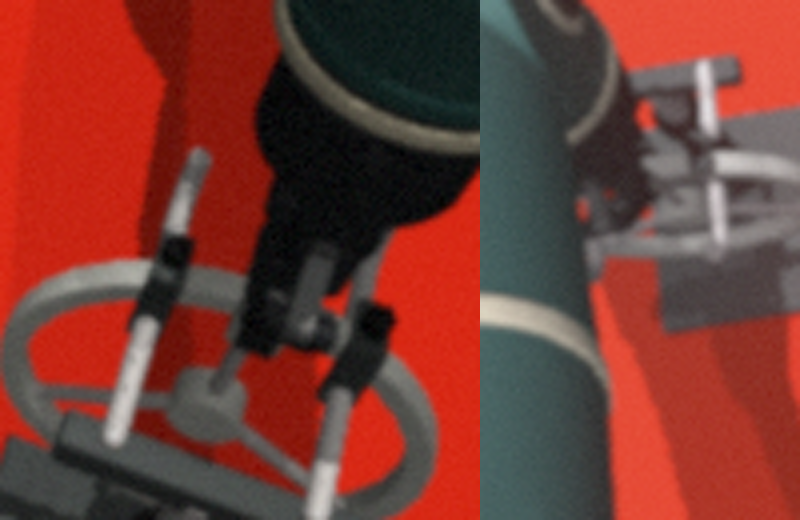

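The picture shows the rim under both lips, at (165,290) and (365,350), against the stops. The moment about z suggests the -y stop carries more load, so I'll try a slight turn to seat the other one.

```bash
python3 -m pendant '[[-0.003,0,0.003,0,0.0002,0,0.008],[-0.005,0,0.006,0,0.0004,0,0.008],[-0.005,0,0.008,0,0.0005,0,0.008],[-0.005,0,0.008,0,0.0006,0,0.008]]'; python3 -c "
from h import *
s=r.observe();print(s['torque'].round(3));go([555.4,248.8,246],1.6918)"
```

```text
t: 20.98
position: [555.4, 249.0, 246.3]
tcp_rot: [-3.14, 0.001, 1.683]
wrist_force: [-7.3, -2.5, 5.5]
finger_gap: 0.153
[-0.423  1.724 -0.125]
t 20.98 pos [555.4 249.  246.3] rot [-3.1401e+00  9.0000e-04  1.6834e+00] F [-7.31 -2.47  5.45] gap 13.1
turn [-0.0015  0.0009 -0.0084] shift mm [-0.16  0.03  0.32]
```

```bash
python3 -m pendant '[[0,0,0.003,0,0.0002,0,0.008],[0,0,0.006,0,0.0004,0,0.008],[0,0,0.009,0,0.0006,0,0.008],[0,0,0.009,0,0.0008,0,0.008],[0,0,0.009,0,0.0008,0,0.008]]'; python3 -c "
from h import *
s=r.observe();print(s['torque'].round(3));go([555.4,248.8,246],1.6918)"
```

```text
t: 21.4
position: [555.4, 249.0, 246.3]
tcp_rot: [-3.138, 0.001, 1.675]
wrist_force: [-11.6, -3.0, 7.8]
finger_gap: 0.154
[-0.791  2.613  0.16 ]
t 21.4 pos [555.4 249.  246.3] rot [-3.1384e+00  1.1000e-03  1.6748e+00] F [-11.57  -2.98   7.8 ] gap 13.2
turn [-0.0032  0.001  -0.017 ] shift mm [-0.17 -0.    0.33]
```

```bash
python3 -m pendant '[[0,0,-0.003,0,0.0002,-0.0002,0.008],[0,0,-0.003,0,0.0002,-0.0003,0.008],[0,0,-0.003,0,0.0002,-0.0003,0.008]]' 20; python3 -c "
from h import *
s=r.observe();print(s['torque'].round(3));go([555.4,248.8,246],1.6918)"
```

```text
t: 21.65
position: [555.3, 248.9, 246.4]
tcp_rot: [-3.138, 0.001, 1.678]
wrist_force: [-5.7, -1.5, 1.2]
finger_gap: 0.155
[-0.434  1.314  0.05 ]
t 21.65 pos [555.3 248.9 246.4] rot [-3.1376e+00  1.3000e-03  1.6779e+00] F [-5.67 -1.48  1.19] gap 13.3
turn [-0.004   0.0013 -0.0139] shift mm [-0.13  0.06  0.39]
```

Seated against both stops with balanced moments, and the weight is on the prongs. Releasing gently.

```bash
python3 -m pendant '[[0,0,0,0,0.0002,0,0.014],[0,0,0,0,0.0002,0,0.016],[0,0,0,0,0.0002,0,0.018],[0,0,0,0,0.0002,0,0.02],[0,0,0,0,0.0002,0,0.024],[0,0,0,0,0.0002,0,0.03],[0,0,0,0,0.0002,0,0.036],[0,0,0,0,0.0002,0,0.036]]'
python3 - <<'E'
from h import *
go([555.4,248.8,340],1.6918)
a=r.grab_frame("scene");b=r.grab_frame("top")
o=np.hstack([cv2.resize(a[180:310,340:460],(480,520),interpolation=cv2.INTER_CUBIC),cv2.resize(b[130:260,80:160],(320,520),interpolation=cv2.INTER_CUBIC)])
cv2.imwrite("pics/rel.png",o)
E
```

```text
t: 22.32
position: [555.6, 249.0, 246.4]
tcp_rot: [-3.138, 0.001, 1.678]
wrist_force: [0.0, -0.1, 0.1]
finger_gap: 0.423
t 22.32 pos [555.6 249.  246.4] rot [-3.1378e+00  1.3000e-03  1.6780e+00] F [ 0.04 -0.13  0.1 ] gap 36.1
turn [-0.0038  0.0012 -0.0138] shift mm [ -0.29  -0.55 -93.57]
```

View pics/rel.png

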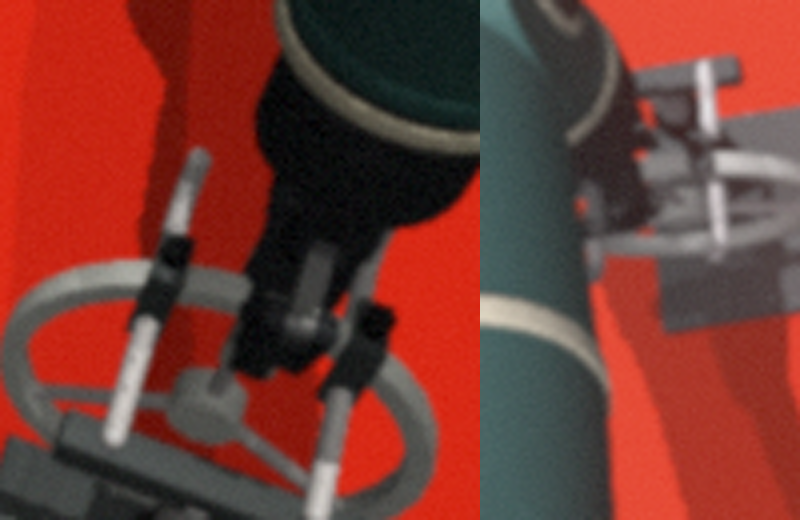

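The fingers are open with zero force, and the wheel has not moved on the hook. Withdrawing straight up.

```bash
python3 -m pendant '[[0,0,0,0,0,-0.005,0.036],[0,0,0,0,0,-0.012,0.036],[0,0,0,0,0,-0.02,0.036],[0,0,0,0,0,-0.03,0.036],[0,0,0,0,0,-0.045,0.036],[0,0,0,0,0,-0.06,0.036],[0,0,0,0,0,-0.075,0.036],[0,0,0,0,0,-0.09,0.036],[0,0,0,0,0,-0.11,0.036],[0,0,0,0,0,-0.13,0.036],[0,0,0,0,0,-0.14,0.036],[0,0,0,0,0,-0.14,0.036]]'
python3 -m pendant '[[0,0,0,0,-0.03,0,0.036],[0,0,0,0,-0.07,0,0.036],[0,0,0,0,-0.11,0,0.036],[0,0,0,0,-0.14,0,0.036],[0,0,0,0,-0.15,0,0.036],[0,0,0,0,-0.15,0,0.036],[0,0,0,0,-0.15,0,0.036]]'
python3 - <<'E'
from h import *
go([555.4,248.8,340],1.6918)
a=r.grab_frame("scene");b=r.grab_frame("top");cv2.imwrite("pics/fs.png",a)
c,s=np.cos(.121),np.sin(.121);t=np.linspace(0,2*np.pi,60)
def ov(n,im,x0,y0,w,h,k):
    o=cv2.resize(im[y0:y0+h,x0:x0+w],None,fx=k,fy=k,interpolation=cv2.INTER_CUBIC)
    for dx in(-4,10):
        P=np.c_[552.4+c*dx-s*95*np.cos(t),248.4+s*dx+c*95*np.cos(t),174.7+95*np.sin(t)]
        cv2.polylines(o,[((proj(n,P)-[x0,y0]+.5)*k).astype(int)],True,(255,255,0),1)
    return o
o=np.hstack([ov("scene",a,335,180,120,150,4),ov("top",b,75,120,80,150,4)])
cv2.imwrite("pics/final.png",o)
a0,b0=cv2.imread("pics/scene0.png"),cv2.imread("pics/top0.png")
for l in("tin","sample_cup","sweet_jar"):
    print(l,[(n,np.round(d["at"]),round(d["confidence"],2)) for n in("scene","top") for d in r.search_frame(n,l)[:1]])
print("diff scene obj region",cv2.absdiff(a,a0)[195:320,225:325].mean())
E
```

```text
t: 23.42
position: [556.7, 249.3, 389.3]
tcp_rot: [-3.141, -0.0, 1.678]
wrist_force: [-0.5, -0.4, -0.6]
finger_gap: 0.422
t: 24.0
position: [407.5, 233.3, 389.2]
tcp_rot: [-3.142, -0.001, 1.678]
wrist_force: [1.1, -0.0, 0.2]
finger_gap: 0.42
t 24.0 pos [407.5 233.3 389.2] rot [-3.1415e+00 -8.0000e-04  1.6784e+00] F [ 1.11 -0.03  0.2 ] gap 35.9
turn [-0.0001 -0.0008 -0.0134] shift mm [ -0.51 148.68  49.22]
tin [('scene', array([272., 244.]), 0.61), ('top', array([232., 200.]), 0.71)]
sample_cup [('scene', array([304., 213.]), 0.79), ('top', array([223., 235.]), 0.75)]
sweet_jar [('scene', array([247., 289.]), 0.82), ('top', array([224., 160.]), 0.6)]
diff scene obj region 4.40992
```

View pics/final.png

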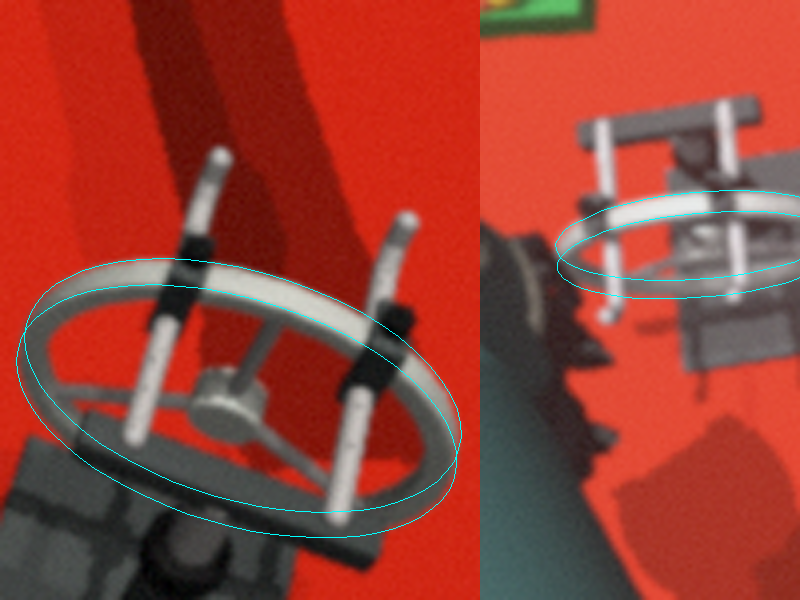

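The rim lies on the predicted home outline in both views, with both lips over it. The tin, cup and jar are where they were. Handing in.

```bash
python3 -c "
from plant import r
print(r.close_job())"
```

```text
the job is handed in; nothing more can be done
None
```

The wheel is hanging on both prongs of the J-hook, home against the stops and under both lips. I handed the job in after about 24 s of robot time, with the gripper well clear.

- **Pick:** I chose the 190 mm wheel in the smaller rack over the larger wheel and the larger rack, gripped it by the top of the rim and lifted it straight up.
- **Hang:** I felt for the prongs at 5 mm/s or less. Contact came with the prongs' axis about 242 mm above the counter; the pictures had suggested 240.5 mm.
- **Slide and release:** I slid the wheel back at 7 mm/s or less with its weight on the prongs. It met the stops within 1 mm of where I expected them.
    - **Uneven stops:** the -y stop took more load at first, so I turned the wheel by about 0.8° to seat it evenly, then opened the fingers.
- **Forces:** the highest readings I saw were about 15 N along the prongs and 10 N upwards, together about 19 N. I read the force only at the end of each move, so a short peak in between could have gone unseen.
- **Last checks:** the final pictures show the rim on its predicted home outline with both lips over it. The force at release was zero. The tin, cup and jar were found within 3 pixels of where they started, which is detector noise. No check failed.

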